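# Raise the sample lift by one turn of its hand wheel

## Robot

A 7-joint arm with a two-finger parallel gripper is mounted at the origin on the work surface. World frame = base frame: x ahead of the robot, y to its left, z up, the work surface at z = 0. Lengths are in m, angles in rad, forces in N, time in s.
With the tool pointing down it reaches from about 0.425 to 1.025 m from the base axis. Payload 9.4 kg.
Tool frame: the origin (TCP) lies midway between the tips of the shut fingers; the grasp point (between the pads) lies 19 mm behind it (env.grip_depth is the x of the grasp point in the tool frame, in m); x points along the fingers, y is the direction in which the jaws open and shut, and the axes are right-handed (so a half turn about x gives the same grasp; the last joint's range is limited). The gripper opens to 93 mm and grips with 3 to 60 N. Pads are 15 mm wide; open, the fingers measure 128 mm over their backs; the gripper's body (75 mm by 188 mm) begins 65 mm behind the grasp point.
Start: joints at [-1.291, 0.599, -0.003, 1.599, 0.002, 0.943, -0.08], TCP at [0.253, 0.679, 0.219] pointing down, gripper open.
Joint ranges: [-2.57, 2.57], [-0.35, 1.97], [-1.29, 1.29], [0.11, 2.56], [-1.05, 4.19], [0.11, 1.86], [-2.63, 2.63]. Speed limits (rad/s): [2.22, 2.22, 3.01, 3.01, 3.14, 3.14, 3.14].

## Interface

Orientations are given as a unit quaternion [x, y, z, w].
In Python, from rig import env, eoat, solver, eyes, find_in, masks_of gives the robot as it stands. Calls block until the motion is done:
- env.move_pose(position, orientation): joint-space move of the TCP to a pose.
- env.line_to(position, rot=None, rate=0.15, contact_N=None): straight line of the TCP; rot=None keeps the orientation; rate is the mean speed in m/s. With contact_N (N) it stops when the force on the tool has changed by that much, and returns True; else False.
- env.set_joints(angles): joint-space move.
- eoat.set_gripper(opening, grip_force=None): opening from 0.0 (shut) to 1.0 (fully open); grip_force is the grip in N (None keeps the last); returns when the fingers have stopped.
- env.wait(seconds).
- solver.solve_ik(position, orientation): joint angles nearest the present ones, or None.
- env.state(): the state.
- eyes.grab_frame(name): name is "scene" or "top" or "wrist"; returns a dict with "frame" (420x560x3 uint8, blue, green, red), "range_z" (420x560 float32, m along the optical axis (not along the pixel's ray), 0 where there is no reading), "camera_matrix" (3x3 intrinsics, pixels), "world_from_camera" (4x4, takes a point from camera to world coordinates); the wrist camera has in their place "hand_eye" (4x4, takes a point from camera to tool coordinates, whose origin is the TCP and whose axes are the tool frame's). Camera axes: x right, y down, z forward; pixel columns grow to the right and rows downward; lengths in m; the calibration is good to about 2 mm. The wrist camera is an equidistant fisheye: a pixel r from the principal point sees the ray r / f radians off the axis. A picture is of the moment at which its call begins: read the wrist's pose just before it.
A pose or a line that the arm cannot do raises env.MotionError and nothing moves.
- env.hand_in(): hands the job in, once; it reports no verdict.
Trained networks look in a picture, given as the dict that the camera call returned (one of the last four; its "shot" number tells which), for a name from the list of things; names that differ only in an ending like _2 or _b are one class to them, and where a whole thing is asked for, a point or a joint stands for the part that bears it (a point fixed in the world has none). Each returns a list of dicts, best first, with "confidence" (0 to 1); they miss things now and then, are a little off and sometimes report something else, mostly with a low value. They report only what shows in the picture. A call takes as long as a camera call. They do not tell look-alikes from the thing itself.
- find_in(query, picture): "position" ([x, y, z] in m, in world coordinates, good to about 4 mm: the middle of the surface that is visible of it).
- masks_of(query, picture): "region" (420x560 bool, what is visible of it).
The state is a dict: "t": time; "joints": joint angles; "joint_vel": joint speeds; "joint_torque": joint torques, N m; "position": TCP position; "eef_rot": TCP orientation; "ft_force": force on the tool from outside, world axes, zero at the start; "ft_torque": the same for the moment, N m; "grip_width": opening from 0.0 (shut) to 1.0 (fully open).
Only numpy, scipy, OpenCV 4.12 (cv2) and the standard library are available. Lean on these libraries where they do the work, as an engineer would, in place of code of your own. Each camera call takes 0.05 s, during which the arm holds its last target. There are 200 camera calls.

## Task

Raise the sample lift: with closed fingertips push the flat hand wheel round clockwise (seen from above) by its upright handle, through exactly one turn, so that the handle comes back to the index tab where it began and does not run on past it. Then press the key on the height readout right down and let it go. Only push and press: grip nothing, force nothing, and leave the sample holder on the platform and the other things lying about where they are.

Things in the scene. Friction and masses are not known exactly. Their poses are not given: they have to be found in the camera images.
- wheel (a joint): Turn of the hand wheel about its upright axis, rad: 0 at the start of every run with the handle at the index tab, growing as the wheel turns clockwise seen from above; one turn is 6.283. It has no stop at one turn. Stiff enough to stay where it is left: about 2 N at the handle starts it, some 3 to 5 N keep it turning at a moderate pace (damping). Each turn raises the platform 10 mm.
- wheel_centre (a point): Centre of the hand wheel, on its axis at mid-height of the rim, 91 mm above the table. The bare metal wheel lies flat: rim 148 mm outside diameter made of 16 mm round bar (rim top 99 mm above the table), three spokes, hub 40 mm across whose top is 106 mm above the table (with a cap to 112 mm). It stands on a round grey pedestal.
- handle: The wheel's upright handle, a black cylinder 22 mm in diameter standing on the rim where a spoke meets it, 66 mm from the wheel axis; the grip can spin freely on its own axis. Origin on its axis at its foot, 96 mm above the table; its axis is vertical and the black grip reaches from 106 to 156 mm above the table. Nothing else stands higher than 112 mm within 110 mm of the wheel axis.
- handle_mid (a point): On the axis of the upright handle, 131 mm above the table, mid-height of the grip.
- index_tab (a point): Top of the fixed steel index tab, 5 x 10 mm, just outside the rim, 92 mm from the wheel axis and 98 mm above the table (1 mm below the rim's top); the handle stands in line with it at the start.
- platform_top (a point): Centre of the top face of the square aluminium lift platform (110 x 110 mm), 85 mm above the table at the start and 95 mm after one turn. It is 165 mm from the wheel axis, on the side away from the robot, in front of a white guide block 110 mm high.
- lift: Fixed white base plate of the lift, 380 x 210 x 20 mm, carrying pedestal, platform and guide block. Origin on the table directly under the wheel axis; its x axis points from the wheel to the platform; the plate reaches from -100 to +280 mm along x and 105 mm either way along y.
- puck: Loose steel sample holder, a stepped disc 42 mm in diameter and 16 mm high, standing on the platform. Origin at the centre of its underside. It must ride up on the platform, not be touched.
- readout: Fixed white height readout box, 100 x 120 x 45 mm, with a dark display and one round key on top; it lies either left or right of the lift. Origin at the centre of its underside.
- set_key_top (a point): Centre of the top of the readout's round grey key, 26 mm in diameter, 67 mm above the table; pressed straight down.
- set_key (a joint): Travel of the key, m: 0 up, 0.006 fully down (spring, about 4 N fully down); it comes up again by itself.
- case: Loose grey sample case, 100 x 120 x 36 mm, on the other side of the lift from the readout. Bystander. Origin under its centre.
- stub: Loose brass stub, 20 mm in diameter, 12 mm high, standing on the lift's base plate. Bystander. Origin under its centre.
- driver: Loose screwdriver lying on the table to the right of the lift. Bystander.
- jar: Loose small jar, 52 mm in diameter, 65 mm high. Bystander. Origin under its centre.
- mouse: Loose round black computer puck mouse, 60 mm across, 30 mm high. Bystander. Origin under its centre.
- tweezers: Loose steel tweezers, 110 mm long, lying flat. Bystander.
Mind the look-alikes: they are no part of the job. Leave any blue or orange look-alike of the readout alone.

How it is judged:
On the way, in this order (a step that is already met when the one before it is completed fails the run):
1. the handle is pushed through the first half of the turn (value of joint wheel between 0.8 and 2.9 rad and contact force between the fingers and handle above 0.3 N), for 0.02 s.
2. the handle is pushed past the half turn (value of joint wheel between 3 and 4.5 rad and contact force between the fingers and handle above 0.3 N), for 0.02 s.
3. the handle is pushed through the last quarter (value of joint wheel between 4.6 and 6 rad and contact force between the fingers and handle above 0.3 N), for 0.02 s.
4. the wheel stands still at one full turn, within 0.26 rad (15 degrees) (value of joint wheel between 6.023 and 6.543 rad and velocity of joint wheel between -0.05 and 0.05 rad/s), for 0.2 s.
5. the readout's key is pressed down (value of joint wheel between 6.023 and 6.543 rad and value of joint set_key above 0.0045 m), for 0.05 s.
At the end, for the whole second after the job is handed in: The wheel stands still one turn clockwise from its start, within 0.26 rad (15 degrees), the key is up again, the sample holder stands on the raised platform, and every bystander is within 20 mm of where it began (all of step 4 and value of joint set_key below 0.002 m and z of puck in the frame of platform_top between -0.004 and 0.004 m and horizontal distance between puck and platform_top below 0.05 m and linear speed of puck below 0.02 m/s and distance of each of driver, jar, mouse, tweezers, case, stub from where it was at the start of the episode below 0.02 m); the robot touches nothing.
It fails at once if the wheel is turned backwards more than 0.3 rad, or runs more than 0.5 rad past one turn (value of joint wheel below -0.3 rad or value of joint wheel above 6.783 rad).
It fails at once if the key is pressed before the turn is made (value of joint set_key above 0.003 m and value of joint wheel below 6.02 rad).
It fails at once if the wheel or handle is gripped or forced (over 35 N) (contact force between the fingers and wheel above 35 N).
It fails at once if the sample holder is touched by the arm, or shifted on its platform or lifted off (contact force between any of the arm, the fingers and puck above 0.5 N or distance of puck from where it was at the start of the episode above 0.025 m).
It fails at once if a bystander is moved more than 30 mm or lifted (distance of any of driver, jar, mouse, tweezers, case, stub from where it was at the start of the episode above 0.03 m).
It also fails if it takes over 67 s, if anything falls off the work surface, if the arm or the gripper's body presses on something with over 40 N, if the wrist force passes 120 N, or if a joint passes its speed limit or range.

## Working session

There is one attempt and no reset: what is moved stays moved. The work goes in short steps, each a Python script; the robot and the scene stay as the last script left them, time stands still between calls to the robot, and variables do not carry over. Pictures are saved under pics/ and viewed, about 8 in all and at most 12, crops included, and the job is handed in when it is done.

```bash
mkdir -p pics; ls
python3 - <<'E'
from rig import env, eoat, solver, eyes, find_in, masks_of
import cv2, numpy as np
for c in ("scene","top"):
    p=eyes.grab_frame(c); cv2.imwrite(f"pics/{c}0.png",p["frame"])
    print(c, np.round(p["world_from_camera"],3).tolist(), np.round(p["camera_matrix"],1).tolist())
    for q in ("wheel_centre","handle","handle_mid","index_tab","platform_top","puck","readout","set_key_top","case","stub","driver","jar","mouse","tweezers"):
        try: print(q,[(np.round(d["position"],3).tolist(),round(d["confidence"],2)) for d in find_in(q,p)[:3]])
        except Exception as e: print(q,repr(e))
s=env.state(); print(s["t"],s["position"],s["eef_rot"],s["grip_width"])
E
```

```text
pics
scene [[0.831, 0.436, -0.346, 1.14], [0.557, -0.634, 0.536, -0.896], [0.014, -0.638, -0.77, 1.425], [0.0, 0.0, 0.0, 1.0]] [[525.3, 0.0, 282.9], [0.0, 525.3, 210.7], [0.0, 0.0, 1.0]]
wheel_centre [([0.507, -0.042, 0.097], 0.87)]
handle [([0.434, -0.042, 0.14], 0.61), ([0.68, -0.048, 0.085], 0.61)]
handle_mid [([0.68, -0.047, 0.086], 0.75), ([0.44, -0.043, 0.142], 0.54)]
index_tab [([0.44, -0.041, 0.145], 0.73), ([0.5, -0.045, 0.1], 0.68)]
platform_top [([0.682, -0.047, 0.088], 0.96)]
puck []
readout [([0.453, 0.338, 0.046], 0.88), ([0.35, 0.501, 0.047], 0.88), ([0.59, 0.18, 0.045], 0.82)]
set_key_top [([0.562, 0.19, 0.067], 0.59)]
case [([0.484, -0.352, 0.037], 0.84)]
stub []
driver [([0.55, -0.486, 0.022], 0.61)]
jar [([0.687, -0.379, 0.026], 0.59), ([0.674, 0.314, 0.047], 0.57)]
mouse [([0.688, -0.376, 0.027], 0.64)]
tweezers [([0.609, 0.35, 0.006], 0.64)]
top [[0.014, -0.986, 0.165, 0.337], [-1.0, -0.017, -0.017, 0.025], [0.019, -0.164, -0.986, 1.422], [0.0, 0.0, 0.0, 1.0]] [[474.8, 0.0, 278.9], [0.0, 474.8, 203.8], [0.0, 0.0, 1.0]]
wheel_centre [([0.498, -0.036, 0.097], 0.57)]
handle []
handle_mid [([0.434, -0.032, 0.157], 0.49)]
index_tab [([0.496, -0.031, 0.099], 0.78)]
platform_top [([0.496, -0.032, 0.098], 0.49)]
puck [([0.65, -0.046, 0.094], 0.72)]
readout [([0.445, 0.354, 0.046], 0.81), ([0.583, 0.19, 0.044], 0.78), ([0.339, 0.514, 0.046], 0.73)]
set_key_top [([0.32, 0.519, 0.069], 0.57), ([0.561, 0.194, 0.068], 0.45), ([0.421, 0.354, 0.064], 0.43)]
case [([0.55, -0.485, 0.02], 0.71), ([0.48, -0.337, 0.037], 0.57)]
stub []
driver []
jar [([0.665, 0.327, 0.069], 0.52)]
mouse [([0.676, -0.363, 0.025], 0.57)]
tweezers [([0.615, 0.359, 0.005], 0.65), ([0.432, -0.031, 0.155], 0.58)]
1.5 [0.25321557 0.67931429 0.21859896] [ 0.12544474  0.69587601 -0.12550562  0.69589405] 1.0009839339206492
```

Run:
```python
import cv2,numpy as np
a=cv2.imread("pics/top0.png");b=cv2.imread("pics/scene0.png")
cv2.imwrite("pics/a.png",cv2.resize(a,(800,600),interpolation=2))
cv2.imwrite("pics/b.png",cv2.resize(b,(800,600),interpolation=2))
```

```text
(no output)
```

View pics/a.png

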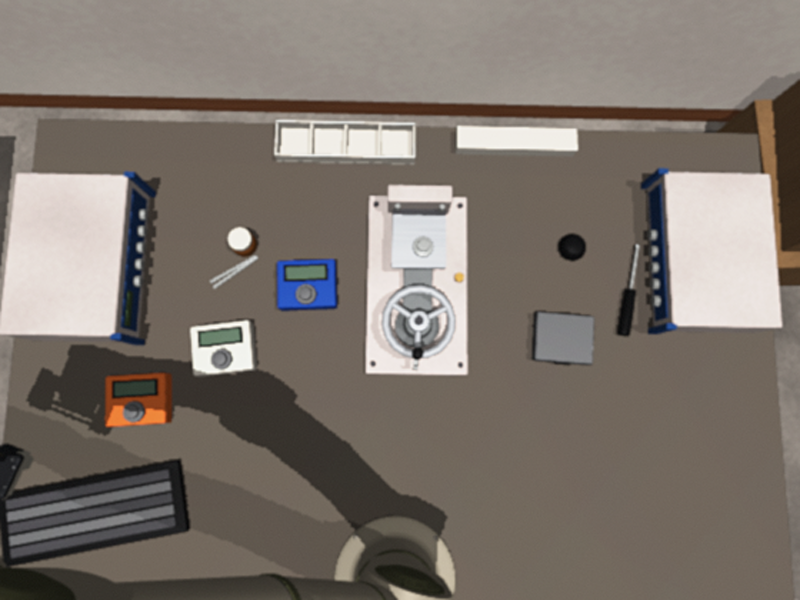

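View pics/b.png

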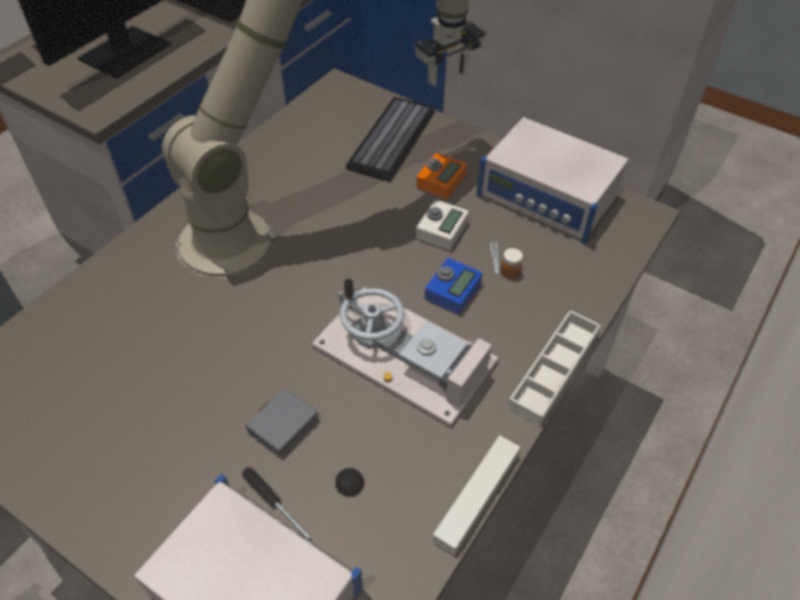

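The white box at (222,348) in the top view, key at about (221,358), is the readout. The blue one at (306,285) and the orange one at (138,400) are look-alikes. The handle stands at (417,353), on the robot side of the wheel, with the puck at (423,245) and the stub at (459,277). I'll measure from depth and confirm the key in a crop.

```bash
cat > h.py <<'E'
from rig import env, eoat, solver, eyes, find_in, masks_of
import numpy as np, cv2
from scipy.spatial.transform import Rotation as R
from scipy.optimize import least_squares
def cloud(p):
    z=p["range_z"]; v,u=np.indices(z.shape); K=p["camera_matrix"]
    P=np.stack([(u-K[0,2])/K[0,0]*z,(v-K[1,2])/K[1,1]*z,z],-1)
    T=p["world_from_camera"]; P=P@T[:3,:3].T+T[:3,3]; P[z<=0]=np.nan
    return P
def near(P,c,r,z0,z1):
    with np.errstate(all="ignore"):
        m=(np.hypot(P[...,0]-c[0],P[...,1]-c[1])<r)&(P[...,2]>z0)&(P[...,2]<z1)
    return P[m]
def circ(Q,r,c): # centre of a circle of known radius
    return least_squares(lambda x:np.hypot(*(Q[:,:2]-x).T)-r,c,loss="soft_l1",f_scale=.003).x
def handle(P,c,zmin=.152):  # disc centre of handle top
    Q=near(P,c,.1,zmin,.162); return (Q[:,:2].min(0)+Q[:,:2].max(0))/2, len(Q)
# tool down, tool y (wide side of shut fingers) along world heading a
def down(a):
    y=np.array([np.cos(a),np.sin(a),0]); x=np.array([0,0,-1.]); 
    return R.from_matrix(np.stack([x,y,np.cross(x,y)],1)).as_quat()
E
python3 - <<'E'
from h import *
for c in ("scene","top"):
    p=eyes.grab_frame(c); P=cloud(p)
    Q=near(P,(.5,-.036),.085,.09,.103); Q=Q[np.hypot(Q[:,0]-.5,Q[:,1]+.036)>.05]
    print(c,"wheel",circ(Q,.066,(.5,-.036)),len(Q),"handle",handle(P,(.5,-.036)), near(P,(.5,-.036),.1,.12,.162)[:,:2].mean(0))
    K=near(P,(.425,.354),.05,.060,.072); print("key",(K.min(0)+K.max(0))/2,np.median(K,0),np.ptp(K,0),len(K))
    print("puck",np.median(near(P,(.66,-.04),.08,.096,.108),0), [ (np.round(d["position"],3),round(d["confidence"],2)) for d in find_in("set_key_top",p)])
im=p["frame"][200:310,60:250]; cv2.imwrite("pics/c.png",cv2.resize(im,None,fx=4,fy=4,interpolation=2))
# IK feasibility for two strokes
C=np.array([.5,-.036]); rows=[]
for th in np.arange(-.5,6.4,.3):
    a=np.pi-th; pos=[*(C+.066*np.array([np.cos(a),np.sin(a)])),.116]
    r=[]
    for k in (0,1):
        q=solver.solve_ik(pos,down(a+k*np.pi)); r.append(None if q is None else np.round(q,2).tolist())
    print(round(th,1),r)
E
```

```text
scene wheel [ 0.49994721 -0.04239367] 483 handle (array([ 0.43124625, -0.03834051]), 26) [ 0.43488133 -0.04075567]
key [0.42153095 0.34692132 0.0659091 ] [0.42081626 0.34921704 0.06352126] [0.03543547 0.03961358 0.0107642 ] 41
puck [ 0.65152137 -0.04939964  0.09972891] [(array([0.56 , 0.188, 0.066]), 0.62)]
top wheel [ 0.49866408 -0.03640965] 767 handle (array([ 0.43338175, -0.03223363]), 45) [ 0.43292645 -0.03223001]
key [0.42276657 0.35481452 0.06603973] [0.42109145 0.35673325 0.06630711] [0.03693988 0.03429343 0.01179468] 75
puck [ 0.65247277 -0.04526766  0.09974534] [(array([0.422, 0.356, 0.062]), 0.63), (array([0.56 , 0.187, 0.064]), 0.57), (array([0.323, 0.518, 0.068]), 0.52)]
-0.5 [[-0.57, 0.63, 0.92, 2.35, -0.96, 0.6, -1.53], [-0.05, 0.45, 0.11, 2.32, -0.13, 0.37, 0.66]]
-0.2 [[-0.61, 0.62, 0.92, 2.37, -0.97, 0.59, -1.86], [-0.13, 0.45, 0.16, 2.34, -0.19, 0.36, 0.39]]
0.1 [[0.25, 0.46, -0.42, 2.32, 0.46, 0.43, 2.49], [-0.22, 0.45, 0.22, 2.35, -0.27, 0.36, 0.13]]
0.4 [[0.15, 0.46, -0.34, 2.32, 0.38, 0.42, 2.23], [-0.31, 0.46, 0.28, 2.34, -0.35, 0.37, -0.13]]
0.7 [[0.07, 0.46, 
[... 1205 characters left out ...]
2.12, 0.17, 0.51, 1.88]]
4.6 [[-0.28, 0.57, 0.54, 2.19, -0.58, 0.53, -0.75], [0.16, 0.51, -0.1, 2.16, 0.11, 0.48, 1.66]]
4.9 [[-0.26, 0.54, 0.51, 2.23, -0.56, 0.49, -1.07], [0.12, 0.49, -0.04, 2.2, 0.04, 0.45, 1.43]]
5.2 [[-0.51, 0.66, 0.92, 2.28, -0.94, 0.65, -0.94], [0.07, 0.47, 0.01, 2.25, -0.02, 0.42, 1.18]]
5.5 [[-0.54, 0.64, 0.92, 2.32, -0.95, 0.62, -1.24], [0.01, 0.46, 0.06, 2.29, -0.07, 0.39, 0.92]]
5.8 [[-0.57, 0.63, 0.92, 2.35, -0.96, 0.6, -1.55], [-0.06, 0.45, 0.11, 2.32, -0.13, 0.37, 0.65]]
6.1 [[-0.62, 0.62, 0.92, 2.37, -0.97, 0.59, -1.88], [-0.14, 0.45, 0.16, 2.34, -0.2, 0.36, 0.38]]
6.4 [[0.24, 0.46, -0.42, 2.32, 0.45, 0.43, 2.47], [-0.23, 0.45, 0.22, 2.35, -0.27, 0.36, 0.11]]
```

View pics/c.png

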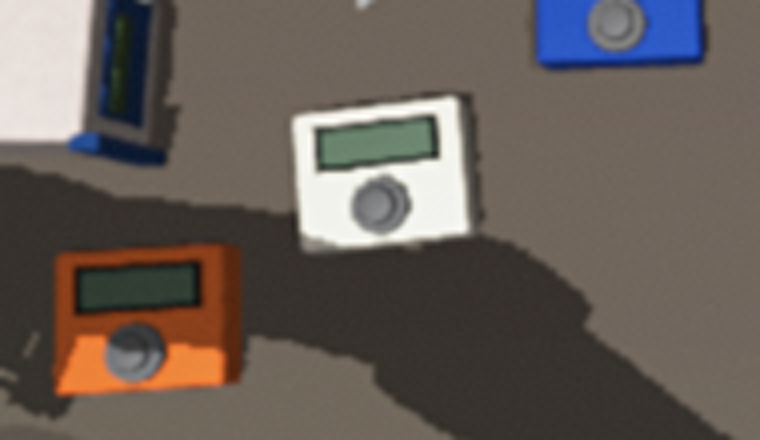

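The crop shows the white box's key at (380,204), i.e. about (0.421, 0.352) in the world. The heights match: key about 0.066, handle top about 0.157. The plan is two pushing strokes of about half a turn each, with the tool yaw following the wheel. I'll start with the approach and the first stretch.

```bash
cat >> h.py <<'E'
C=np.array([.4993,-.0394]); A0=np.pi-.055; Z=.117
def tip(th,z=Z,r=.066):
    a=A0-th; return [C[0]+r*np.cos(a),C[1]+r*np.sin(a),z]
def yaw(th,k): return down(A0-max(th,.15)+k*np.pi if k==0 else A0-th+np.pi)
def push(t0,t1,k,rate=.08):
    n=max(1,int(np.ceil((t1-t0)/.2)))
    for th in np.linspace(t0,t1,n+1)[1:]:
        hit=env.line_to(tip(th),rot=yaw(th,k),rate=rate,contact_N=22)
        s=env.state(); print(round(th,2),"t",round(s["t"],2),"F",np.round(s["ft_force"],1),"q7",round(s["joints"][6],2),hit)
        if hit: raise SystemExit("hit")
def look():
    for c in ("top","scene"):
        p=eyes.grab_frame(c); P=cloud(p); h,n=handle(P,C)
        print(c,"handle",h,n,"turn",round(float((A0-np.arctan2(*(h-C)[::-1]))%(2*np.pi)),3))
    return p
E
python3 - <<'E'
from h import *
eoat.set_gripper(0.0)
env.move_pose(tip(-.55,.27),yaw(-.55,0))
print(env.line_to(tip(-.55),rate=.15,contact_N=8))
print(env.state()["t"],env.state()["position"],env.state()["ft_force"])
push(-.55,.6,0,.07)
p=look(); cv2.imwrite("pics/d.png",cv2.resize(p["frame"][150:350,180:430],None,fx=3,fy=3,interpolation=2))
print(env.state()["t"])
E
```

```text
False
7.05 [ 0.44150092 -0.07058943  0.1173947 ] [ 0.51428022  0.19099205 -0.08022228]
-0.36 t 7.38 F [-0.2 -0.2 -1. ] q7 2.11 False
-0.17 t 7.72 F [ 0.4 -0.2  0.7] q7 2.08 False
0.02 t 8.05 F [ 1.5 -0.6 -0.8] q7 2.05 False
0.22 t 8.38 F [ 0.4  0.1 -0.5] q7 1.98 False
0.41 t 8.72 F [-0.3 -1.  -0. ] q7 1.81 False
0.6 t 9.07 F [ 0.9 -0.2  0.4] q7 1.64 FalseTraceback (most recent call last):
  File "<stdin>", line 7, in <module>
  File "h.py", line 34, in look
    p=eyes.grab_frame(c); P=cloud(p); h,n=handle(P,C)
                                          ~~~~~~^^^^^
  File "h.py", line 17, in handle
    Q=near(P,c,.1,zmin,.162); return (Q[:,:2].min(0)+Q[:,:2].max(0))/2, len(Q)
                                      ~~~~~~~~~~~^^^
    return umr_minimum(a, axis, None, out, keepdims, initial, where)
ValueError: zero-size array to reduction operation minimum which has no identity
```

Run:
```python
from h import *
p=eyes.grab_frame("scene"); w=eyes.grab_frame("wrist")
a=cv2.resize(p["frame"][150:290,200:360],(640,560),interpolation=2)[:, :400]; b=cv2.resize(w["frame"],(400,300))
c=np.zeros((560,800,3),np.uint8); c[:,:400]=a; c[:300,400:]=b; cv2.imwrite("pics/d.png",c)
```

```text
(no output)
```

View pics/d.png

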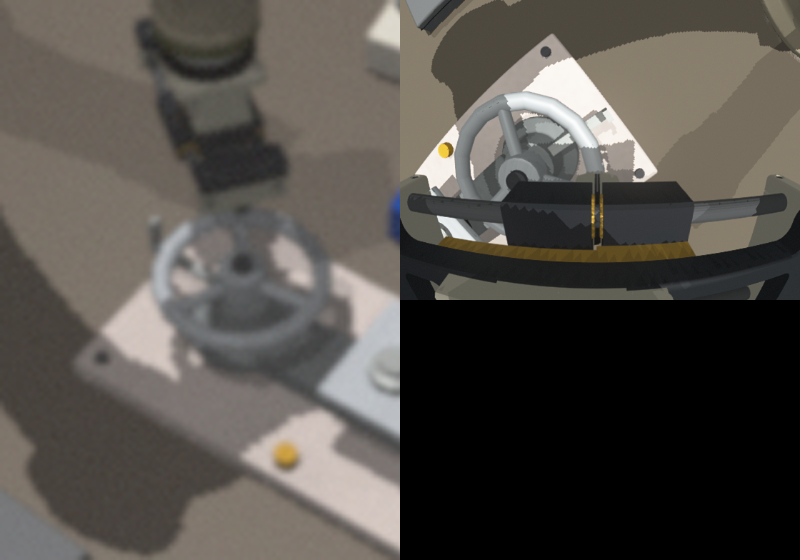

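The index tab stands free at (155,230) and the handle has left it, hidden behind the gripper, so the wheel is turning. I'll continue stroke 1.

Run:
```python
from h import *
push(.6,2.95,0)
p=eyes.grab_frame("top"); P=cloud(p)
Q=near(P,C,.1,.125,.16); print(len(Q), Q[:,:2].mean(0) if len(Q) else 0)
s=eyes.grab_frame("scene"); Q=near(cloud(s),C,.1,.125,.16); print(len(Q), Q[:,:2].mean(0) if len(Q) else 0)
a=cv2.resize(p["frame"][170:280,230:340],(400,400),interpolation=2); b=cv2.resize(s["frame"][170:290,230:350],(400,400),interpolation=2)
cv2.imwrite("pics/e.png",np.hstack([a,b]))
```

```text
0.8 t 9.57 F [ 0.2 -0.8 -0.4] q7 1.48 False
0.99 t 9.92 F [0.2 0.3 0.7] q7 1.33 False
1.19 t 10.27 F [0.5 0.3 0.1] q7 1.18 False
1.38 t 10.62 F [-0.3 -0.1  0.2] q7 1.04 False
1.58 t 10.97 F [ 0.1 -0.2 -0.5] q7 0.91 False
1.78 t 11.32 F [-0.8  0.5  0.3] q7 0.78 False
1.97 t 11.67 F [ 0.4  0.4 -0.8] q7 0.65 False
2.17 t 12.02 F [ 0.4  0.9 -0.1] q7 0.53 False
2.36 t 12.37 F [-0.8  0.4 -0.8] q7 0.41 False
2.56 t 12.72 F [ 0.   0.9 -0.6] q7 0.29 False
2.75 t 13.07 F [-0.5  0.2  0.7] q7 0.17 False
2.95 t 13.42 F [ 0.5 -0.1 -0.1] q7 0.05 False
0 0
106 [ 0.56640664 -0.04856683]
```

View pics/e.png

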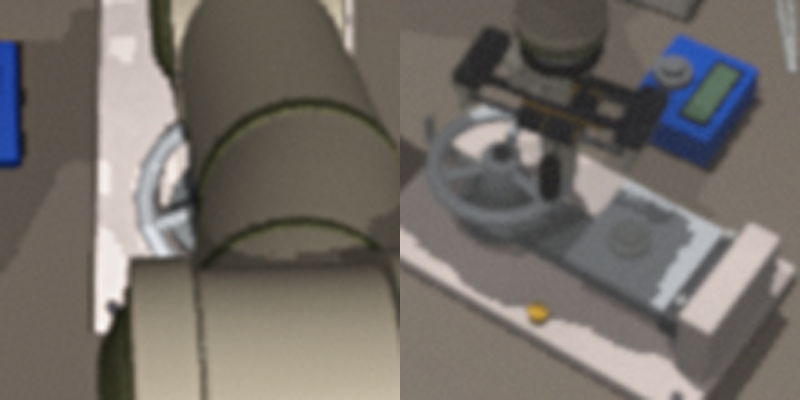

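The scene view shows the black handle at (548,175) on the platform side with the fingers to its left, a turn of about 3.2 rad. Next I back off, lift, turn the tool over and start stroke 2.

Run:
```python
from h import *
env.line_to(tip(2.8),rate=.1)
env.line_to(tip(2.8,.21),rate=.2)
env.move_pose(tip(2.8,.21),yaw(2.8,1)); print(env.state()["joints"])
print("down",env.line_to(tip(2.8),rate=.15,contact_N=8))
push(2.8,5.7,1)
s=eyes.grab_frame("scene"); Q=near(cloud(s),C,.1,.125,.16); print(len(Q), Q[:,:2].mean(0) if len(Q) else 0)
p=eyes.grab_frame("top"); Q2=near(cloud(p),C,.1,.125,.16); print(len(Q2), Q2[:,:2].mean(0) if len(Q2) else 0)
a=cv2.resize(p["frame"][170:280,230:340],(400,400),interpolation=2); b=cv2.resize(s["frame"][160:280,220:340],(400,400),interpolation=2)
cv2.imwrite("pics/f.png",np.hstack([a,b]))
```

```text
[-0.59417696  0.52120377  0.78976601  2.01538835 -0.50939447  0.81044108
 -2.3620704 ]
down False
2.99 t 17.56 F [ 0.3  0.1 -0.6] q7 -2.36 False
3.19 t 17.9 F [-0.  -0.2  0.3] q7 -2.48 False
3.38 t 18.24 F [-0.2 -0.  -1. ] q7 -2.57 False
3.57 t 18.58 F [-0.   0.   0.1] q7 -2.6 FalseTraceback (most recent call last):
  File "<stdin>", line 6, in <module>
  File "h.py", line 29, in push
    hit=env.line_to(tip(th),rot=yaw(th,k),rate=rate,contact_N=22)
rig.MotionError: the arm cannot follow that straight line within its joint ranges
```

The IK picked the branch near joint 7's limit. I'll back off, lift, return to the first tool orientation, which has plenty of range from here, and carry on.

Run:
```python
from h import *
env.line_to(tip(3.42),rate=.1)
env.line_to(tip(3.42,.21),rate=.2)
env.move_pose(tip(3.42,.21),yaw(3.42,0)); print(np.round(env.state()["joints"],2))
print("down",env.line_to(tip(3.42),rate=.15,contact_N=8))
try: push(3.42,5.6,0)
except env.MotionError as e: print(e)
print(np.round(env.state()["joints"],2))
s=eyes.grab_frame("scene"); Q=near(cloud(s),C,.1,.125,.16); print(len(Q), Q[:,:2].mean(0) if len(Q) else 0)
p=eyes.grab_frame("top"); Q2=near(cloud(p),C,.1,.125,.16); print(len(Q2), Q2[:,:2].mean(0) if len(Q2) else 0)
a=cv2.resize(p["frame"][170:280,230:340],(400,400),interpolation=2); b=cv2.resize(s["frame"][160:280,220:340],(400,400),interpolation=2)
cv2.imwrite("pics/f.png",np.hstack([a,b]))
```

```text
Traceback (most recent call last):
rig.MotionError: the arm cannot follow that straight line within its joint ranges
```

Run:
```python
from h import *
env.line_to(tip(3.25),rot=yaw(3.1,1),rate=.1)
env.line_to(tip(3.1,.21),rot=yaw(2.8,1),rate=.2)
env.move_pose(tip(3.42,.21),yaw(3.42,0)); print(np.round(env.state()["joints"],2))
print("down",env.line_to(tip(3.42),rate=.15,contact_N=8))
try: push(3.42,5.6,0)
except env.MotionError as e: print(e)
print(np.round(env.state()["joints"],2))
s=eyes.grab_frame("scene"); Q=near(cloud(s),C,.1,.125,.16); print(len(Q), Q[:,:2].mean(0) if len(Q) else 0)
p=eyes.grab_frame("top"); Q2=near(cloud(p),C,.1,.125,.16); print(len(Q2), Q2[:,:2].mean(0) if len(Q2) else 0)
a=cv2.resize(p["frame"][170:280,230:340],(400,400),interpolation=2); b=cv2.resize(s["frame"][160:280,220:340],(400,400),interpolation=2)
cv2.imwrite("pics/f.png",np.hstack([a,b]))
```

```text
[-0.15  0.43  0.22  1.99 -0.13  0.74 -0.18]
down False
3.62 t 22.93 F [0.3 0.8 0. ] q7 -0.26 False
3.82 t 23.27 F [ 0.4  0.3 -0.3] q7 -0.38 False
4.01 t 23.62 F [-0.3  0.1 -0. ] q7 -0.49 False
4.21 t 23.98 F [-0.4  0.  -0.4] q7 -0.61 False
4.41 t 24.32 F [-0.   0.5 -0.1] q7 -0.73 False
4.61 t 24.68 F [ 0.2  0.2 -0.3] q7 -0.86 False
4.81 t 25.02 F [-0.2  0.5 -0.5] q7 -0.98 False
5.01 t 25.38 F [-0.5  0.1 -0.9] q7 -1.11 False
5.2 t 25.73 F [ 0.4 -0.1  0.8] q7 -1.25 False
5.4 t 26.07 F [ 0.2  0.4 -0.3] q7 -1.39 False
5.6 t 26.43 F [-0.1  0.2 -0.1] q7 -1.53 False
[-0.47  0.57  0.77  2.33 -0.84  0.53 -1.53]
70 [ 0.44689819 -0.08446679]
0 0
```

View pics/f.png

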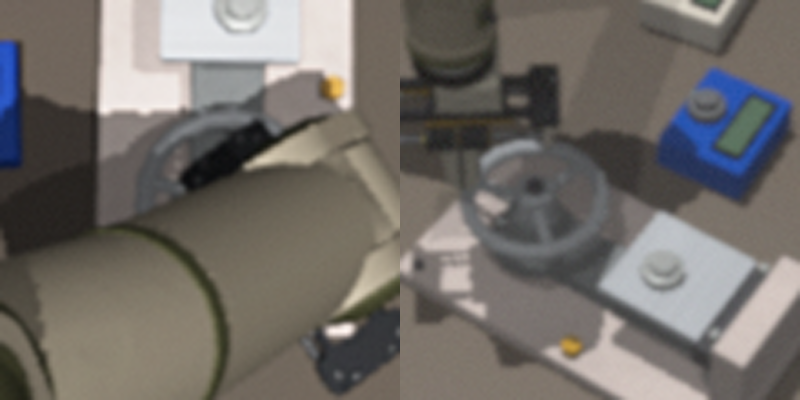

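The puck is still on the platform, and the black handle is hidden behind the fingers. I'll push the last part slowly, aiming slightly short, then lift and check.

Run:
```python
from h import *
push(5.6,5.97,0,.04)
env.wait(.3)
env.line_to(tip(5.75),rate=.08)
env.line_to(tip(5.75,.24),rate=.2)
env.move_pose([.421,.352,.2],down(np.pi/2))
p=look(); t=eyes.grab_frame("top")
print(env.state()["t"],env.state()["position"],np.round(env.state()["joints"],2))
K=near(cloud(t),C,.085,.09,.103)
a=cv2.resize(t["frame"][170:280,230:340],(400,400),interpolation=2); b=cv2.resize(p["frame"][160:280,220:340],(400,400),interpolation=2)
cv2.imwrite("pics/g.png",np.hstack([a,b]))
```

```text
5.78 t 26.98 F [ 0.6  0.1 -0.8] q7 -1.67 False
5.97 t 27.44 F [-0.4 -0.6 -0.5] q7 -1.82 FalseTraceback (most recent call last):
  File "<stdin>", line 7, in <module>
  File "h.py", line 34, in look
    p=eyes.grab_frame(c); P=cloud(p); h,n=handle(P,C)
                                          ~~~~~~^^^^^
  File "h.py", line 17, in handle
    Q=near(P,c,.1,zmin,.162); return (Q[:,:2].min(0)+Q[:,:2].max(0))/2, len(Q)
                                      ~~~~~~~~~~~^^^
    return umr_minimum(a, axis, None, out, keepdims, initial, where)
ValueError: zero-size array to reduction operation minimum which has no identity
```

The arm probably hides the handle from the top camera.

Run:
```python
from h import *
print(env.state()["t"],env.state()["position"],np.round(env.state()["joints"],2))
p=eyes.grab_frame("scene"); t=eyes.grab_frame("top")
for n,x in (("scene",p),("top",t)):
    P=cloud(x); Q=near(P,C,.1,.12,.162); print(n,len(Q),Q.mean(0) if len(Q) else 0, near(P,C,.1,.145,.162).mean(0) if len(Q) else 0)
a=cv2.resize(t["frame"][170:290,170:290],(400,400),interpolation=2); b=cv2.resize(p["frame"][160:280,220:340],(400,400),interpolation=2)
cv2.imwrite("pics/g.png",np.hstack([a,b]))
```

```text
30.85 [0.4211835  0.35112298 0.19939827] [-0.17  0.56 -0.92  1.99  0.58  0.88  0.17]
scene 71 [ 0.43460269 -0.0410017   0.14564031] [ 0.4336528  -0.03925104  0.15456826]
top 0 0 0
```

View pics/g.png

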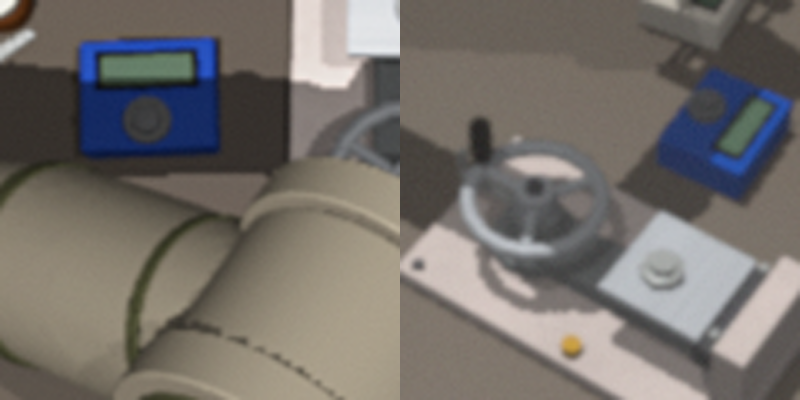

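The handle is back at the index tab: scene fit (0.4346, −0.0410) against (0.4349, −0.0408) at the start, and the puck is in place. Now the key.

Run:
```python
from h import *
q=down(np.pi/2)
env.line_to([.421,.353,.08],rot=q,rate=.15)
hit=env.line_to([.421,.353,.0605],rate=.03,contact_N=12); s=env.state(); print(hit,s["position"],s["ft_force"])
for _ in range(3): env.wait(.1); s=env.state(); print(s["position"][2],np.round(s["ft_force"],1))
c=eyes.grab_frame("scene")
env.line_to([.421,.353,.2],rate=.15)
env.move_pose([.25,.68,.22],q); print(env.state()["t"])
t=eyes.grab_frame("top"); p=eyes.grab_frame("scene")
K=near(cloud(t),(.421,.353),.03,.055,.08); print("key z",np.percentile(K[:,2],[50,90]))
for n,x in (("scene",p),("top",t)): 
    P=cloud(x); print(n,near(P,C,.1,.12,.162).mean(0)[:2], "puck",np.median(near(P,(.66,-.04),.08,.106,.118),0))
cv2.imwrite("pics/i.png",np.hstack([cv2.resize(c["frame"][100:220,260:380],(400,400),interpolation=2),cv2.resize(t["frame"][120:280,130:470],(400,188*1))[:, :] if 0 else cv2.resize(t["frame"][90:290,130:330],(400,400),interpolation=2)]))
```

```text
True [0.42132773 0.35299992 0.0612766 ] [-0.23698933 -2.24176342  9.64646868]
0.061261514541077644 [ 0.1 -1.6 10.6]
0.061258707570490664 [-1.2 -1.2 10.2]
0.06125965857263471 [ 0.4 -1.   9.5]
35.3417
key z [0.06087411 0.06955128]
scene [ 0.4343739  -0.04044415] puck [ 0.65413801 -0.04994129  0.10972138]
top [ 0.43312793 -0.03244201] puck [ 0.65253393 -0.04494883  0.10910757]
```

View pics/i.png

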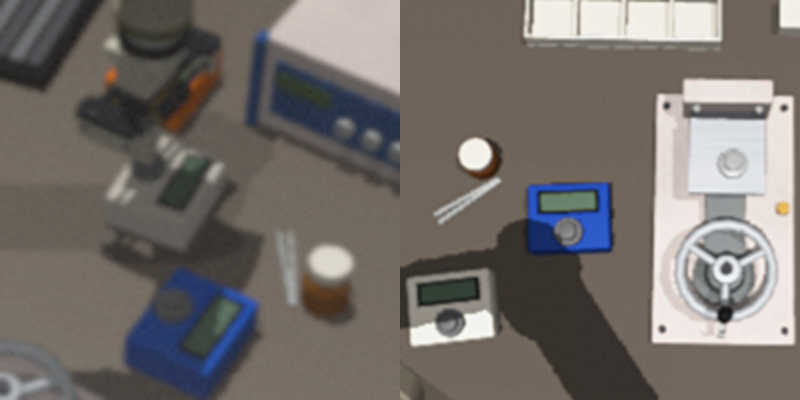

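The key bottomed out at z = 0.0613 with about 10 N on it, well over the 4 N its spring needs, and is up again. Both cameras put the handle at the tab, and the puck's top has gone from about 0.100 to 0.110.

```bash
python3 -c "
from rig import env
print(env.hand_in(), env.state()['t'])"
```

```text
the job is handed in; nothing more can be done
the job is handed in; nothing more can be done
```

The job is done and handed in at about 35 s of the 67 s allowed; no verdict was reported. I pushed the wheel one clockwise turn by its handle with the fingers shut. Then I pressed the key of the white readout right down and let it go.

**What the last checks showed**
- **Wheel:** the handle is back at the index tab, within about 1 mm of its starting position in both cameras.
- **Platform and puck:** the puck's top rose from about 0.100 m to 0.110 m and it moved less than 5 mm sideways, so it rode up with the platform.
- **Key:** it bottomed out at z ≈ 0.061 m with about 10 N on it, and its top was up again afterwards.
- **Bystanders:** the jar, tweezers and stub look untouched in the last picture. The case, mouse and screwdriver were outside that crop; the arm did not go near them.

**What failed or disagreed**
- **Stroke change:** the push took three strokes instead of two. The second ran into joint 7's range limit, so I lifted off, turned the tool back and carried on. The wheel was not turned backwards.
- **Cameras:** the two cameras differ by 6–8 mm in y. I used the average for the wheel and key positions and compared the handle only within each camera.
- **Contact force:** I read forces only between pushes, when they were near zero, so the handle contact during each push is inferred from the wheel having turned.

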